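# Offer the sample tray

## Robot

A 7-joint arm with a two-finger parallel gripper is mounted at the origin on the work surface. World frame = base frame: x ahead of the robot, y to its left, z up, the work surface at z = 0. Lengths are in m, angles in degrees, forces in N, time in s.
With the tool pointing down it reaches from about 0.4 to 0.9 m from the base axis. Payload 5.6 kg.
Tool frame: the origin (TCP) lies on the centre line of the jaws, within the pads' length; the fingertips stand 19 mm ahead of it and the grasp point (between the pads) is the TCP; z points along the fingers, y is the line along which they close (so a half turn about z gives the same grasp; the last joint's range is limited). The gripper opens to 92 mm and grips with 3 to 60 N. Pads are 20 mm wide; open, the fingers measure 128 mm over their backs; the gripper's body (75 mm by 189 mm) begins 69 mm behind the grasp point.
Start: joints at [71.906, 26.786, -0.665, 91.828, 0.344, 61.387, -3.226], TCP at [0.175, -0.626, 0.234] pointing down, gripper open.
Joint ranges: [-144.91, 144.91], [-17.63, 115.5], [-89.93, 88.59], [15.96, 139.68], [-74.01, 254.01], [8.47, 105.57], [-167.45, 167.45]. Speed limits (degrees/s): [147.25, 147.25, 180, 180, 180, 180, 180].

## Interface

Orientations are given as a 3x3 rotation matrix whose columns are the frame's x, y, z axes.
In Python, from station import manip gives the robot as it stands. The module is installed in compiled form; this text tells all that it offers.
- The arm moves only by the shell command python3 -m pendant 'ROWS' [FORCE]. ROWS is JSON, a list of rows, each an object of numbers: "tx", "ty", "tz": the shift along the tool's x, y, z in m; "ax", "ay", "az": the turn, a rotation vector about the tool's x, y, z in degrees; "hand": the finger opening in m, from 0 to 0.0919. In form: [{"tx": .., "ty": .., "tz": .., "ax": .., "ay": .., "az": .., "hand": ..}, ...]. A call has exactly 8 rows; each row is the pose to reach, as a shift and turn from the pose commanded when the call began, along the tool's axes at that moment; what a row does not reach only later rows make up. A row lasts 1/12 s, in which the tool goes at most 41.7 mm and 7.16 degrees, less where a joint would pass 70% of its speed; a pose out of reach is approached as far as the arm can. A call with a gripper value outside its range is refused whole. The fingers move at their own pace and stop on an object; FORCE is the grip in N (left out, the last holds). Time passes only in rows, so rows that repeat a pose let the fingers close, or fill a call up. It gives the time, the measured TCP pose, the force, the opening and the grip force at its end, in the units of the state.
- manip.sense(): the state, without advancing time (a new reading comes with each control period).
- manip.snapshot(name): name is "scene" or "top"; returns the picture (400x640x3 uint8, red, green, blue); there is no depth.
- manip.camera_params(name): a dict with "K" (3x3 intrinsics, pixels), "origin" and "orientation" of the camera in the world. Camera axes: x right, y up, looking along -z (the intrinsics and any distortion apply to the point x, -y, -z); pixel columns grow to the right and rows downward; lengths in m; the calibration is good to about 2 mm. A picture is of the moment at which its call begins. camera_params takes no time and is no camera call.
- manip.close_job(): hands the job in; it is judged then, once.
The state is a dict: "clock": time; "joint_pos": joint angles; "joint_velocities": joint speeds; "tau": joint torques, N m; "tool_pos": TCP position; "orientation": TCP orientation; "ft_force": force on the tool from outside, world axes, zero at the start; "ft_torque": the same for the moment, N m; "width": opening from 0.0 (shut) to 1.0 (fully open); "finger_force": force on a finger pad.
Only numpy, scipy, OpenCV 4.12 (cv2) and the standard library are available. Lean on these libraries where they do the work, as an engineer would, in place of code of your own. Each camera call takes 0.05 s, during which the arm holds its last target. There are 200 camera calls.

## Task

One of the two macadamia nuts in the wooden sample tray has gone bad, the black one with the split shell: take it out and drop it into the slatted reject crate. Then pick the tray up by its handle and carry it over to the visitor's slate, keeping it level so that the loose good nut stays in its well all the way. Finish holding the tray out to the visitor, still and level, lengthwise along the slate and about 10 cm above the middle of it: do not put it down or let go, and leave the other things on the table where they are.

Things in the scene. Friction and masses are not known exactly. Their poses are not given: they have to be found in the camera images.
- tray_handle (a point): middle of the dark handle bar of the loose wooden tray (0.3 kg): a flat board 240 (x) by 110 (y) by 14 mm, balanced under a bridge handle across its middle. The bar is square-edged, 98 mm along the tray's y, 14 mm wide (x), 20 mm high, its middle 70 mm free on both sides and below. This point is above the board's centre, 72 mm above its underside; z up. Tray x starts within 30 degrees of world x
- tray_well0 (a point): where a nut's centre lies when it sits mid-well in the tray's first well, 75 mm from the handle towards the tray's -x end. A well is a round flat-bottomed hollow in the top of the board, 38 mm across, 5 mm deep: its floor is 9 mm, the board's top 14 mm and this point 24 mm above the board's underside
- tray_well1 (a point): the same for the tray's second well, 75 mm towards its +x end
- nut_bad_center (a point): centre of the bad macadamia nut: a hard black ball, 30 mm across, 12 g, with a thin cream split line around it; it lies loose in one of the two wells (either), its top 25 mm above the board's top surface; its axes mean nothing
- nut_good_center (a point): centre of the good macadamia nut: a hard light tan ball, 30 mm across, 12 g, loose in the other well, where it can roll some 8 mm any way; its axes mean nothing
- crate: slatted wooden reject crate, open at the top, fixed to the table: 180 mm (its x) by 140 mm (its y), 70 mm high, walls 6 mm; some old dark nuts lie fixed at its ends, the middle is free. Origin: centre of its underside, z up
- slate: the visitor's slate: a flat black rectangular slab, fixed to the table, 240 mm (its x, its length) by 160 mm (its y), 6 mm thick, nothing on it. Origin: centre of its underside, z up
- tumbler: bystander, loose: red plastic tumbler, 92 mm high, 72 mm across. Origin: on the table under it
- espresso_cup: bystander, loose: white cup with a handle, 60 mm high, 64 mm across. Origin: on the table under it
- funnel: bystander, loose: black funnel standing mouth up, 85 mm high, 120 mm across. Origin: on the table under it
- jar_lid: bystander, loose: round aluminium jar lid lying hollow side up, 80 mm across, 16 mm high. Origin: on the table under it
- spoon: bystander, loose: spoon with a wooden handle and a steel bowl, lying flat, 150 mm long. Origin: on the table under it
- tin: bystander, loose: round tin with a kraft label, 80 mm high, 74 mm across. Origin: on the table under it

How it is judged:
By the outcome, as a careful person would: the job done as asked, in the order asked, and still so for the second after the job is handed in, while the arm keeps its last pose, push and grip.
It also fails if it takes over 64 s, if anything falls off the work surface, if the arm or the gripper's body presses on something with over 40 N, if the wrist force passes 120 N, or if a joint passes its speed limit or range.

## Working session

There is one attempt and no reset: what is moved stays moved. The work goes in short steps, Python scripts to look and compute and a shell command to move; the robot and the scene stay as the last step left them, time stands still between calls to the robot, and variables do not carry over. Pictures are saved under pics/ and viewed, at most 10 in all, crops included, and the job is handed in when it is done.

```bash
mkdir -p pics && cat > h.py <<'E'
import numpy as np, cv2
from station import manip
def snap(name,f):
    im=np.array(manip.snapshot(name)); cv2.imwrite(f'pics/{f}.png',im[:,:,::-1]); return im
def ray(cam,uv):
    p=manip.camera_params(cam); K=np.array(p['K']); R=np.array(p['orientation']); o=np.array(p['origin'])
    d=p.get('distortion'); d=None if d is None else np.array(d,float)
    n=cv2.undistortPoints(np.array([[uv]],float),K,d)[0,0]
    return o,R@np.array([n[0],-n[1],-1.])
def onz(cam,uv,z):
    o,d=ray(cam,uv); return o+d*(z-o[2])/d[2]
def tri(uv1,uv2):
    a,d=ray('scene',uv1); b,e=ray('top',uv2); d/=np.linalg.norm(d); e/=np.linalg.norm(e)
    s=np.linalg.lstsq(np.c_[d,-e],b-a,rcond=None)[0]
    p,q=a+d*s[0],b+e*s[1]; return (p+q)/2,np.linalg.norm(p-q)
E
python3 - <<'E'
from h import *
for n in('scene','top'):
    snap(n,n+'0'); print(manip.camera_params(n))
s=manip.sense(); print(s)
E
```

```text
{'K': array([[442.12927783,   0.        , 314.75303522],
       [  0.        , 442.12927783, 203.90270345],
       [  0.        ,   0.        ,   1.        ]]), 'origin': array([ 1.48778734, -0.95270414,  0.98290997]), 'orientation': array([[ 0.71266748, -0.38117751,  0.58890472],
       [ 0.70128276,  0.40811044, -0.58450694],
       [-0.01753726,  0.82954782,  0.55816025]])}
{'K': array([[394.49226462,   0.        , 315.37090633],
       [  0.        , 394.49226462, 205.67627246],
       [  0.        ,   0.        ,   1.        ]]), 'origin': array([ 0.33755486, -0.0029291 ,  1.19215336]), 'orientation': array([[ 0.00222308,  0.98712584, -0.15993009],
       [-0.99998193,  0.00308784,  0.00515879],
       [ 0.00558622,  0.15991573,  0.98711486]])}
{'clock': 0.1, 'joint_pos': array([71.90726105, 26.83025044, -0.66307601, 91.87651503,  0.34458144,
       61.38677923, -3.2258709 ]), 'joint_velocities': array([-0.05960535, -0.08815303,  0.00395175, -0.1652979 ,  0.0317413 ,
       -0.02357567, -0.08789454]), 'tau': array([ 4.48229557e-04, -5.21644020e+01, -1.22583291e-02, -2.44365263e+01,
       -5.67151175e-02,  1.41134739e-02,  1.03196815e-04]), 'tool_pos': array([ 0.17489411, -0.62550479,  0.23273725]), 'orientation': array([[ 9.63049477e-01,  2.69323943e-01, -5.65275517e-04],
       [ 2.69324499e-01, -9.63048325e-01,  1.49580995e-03],
       [-1.41530206e-04, -1.59278154e-03, -9.99998722e-01]]), 'ft_force': array([ 0.44713508, -0.10873644,  0.04514342]), 'ft_torque': array([0.01872779, 0.0221959 , 0.01114466]), 'finger_force': 0.0, 'width': 1.0033542254713899}
```

View pics/top0.png

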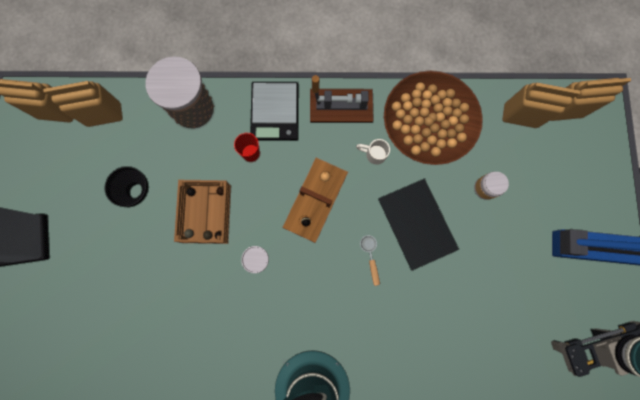

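View pics/scene0.png

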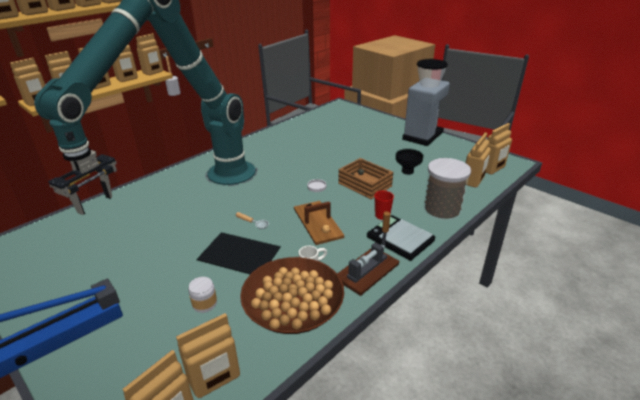

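The top view shows the bad nut at about (306,222), the good nut at (325,177), the handle at (317,197), the crate at (203,212), and slate corners at (425,180), (457,247), (412,269) and (380,201). The scene view shows the same layout with the handle at (318,210). Next I'll measure with masks.

```bash
python3 - <<'E'
from h import *
im=cv2.imread('pics/top0.png'); sc=cv2.imread('pics/scene0.png')
def big(m,roi):
    x0,y0,x1,y1=roi; z=np.zeros_like(m); z[y0:y1,x0:x1]=m[y0:y1,x0:x1]
    c=max(cv2.findContours(z,cv2.RETR_EXTERNAL,cv2.CHAIN_APPROX_NONE)[0],key=cv2.contourArea); return c
hsv=cv2.cvtColor(im,cv2.COLOR_BGR2HSV)
def pj(cam,P):
    p=manip.camera_params(cam);q=np.array(p['orientation']).T@(np.array(P)-p['origin']);K=p['K'];return K[0,0]*q[0]/-q[2]+K[0,2],-K[1,1]*q[1]/-q[2]+K[1,2]
print('tcp px',pj('top',[.175,-.626,.234]),pj('scene',[.175,-.626,.234]))
wood=((hsv[:,:,0]<20)&(hsv[:,:,1]>100)&(hsv[:,:,2]>40)).astype(np.uint8)*255
wood=cv2.morphologyEx(wood,cv2.MORPH_CLOSE,np.ones((7,7)))
def rect(n,m,roi,z):
    r=cv2.minAreaRect(big(m,roi)); b=cv2.boxPoints(r); P=np.array([onz('top',p,z) for p in b])
    print(n,'c',P.mean(0).round(4),'sides',[(np.linalg.norm(P[i]-P[(i+1)%4]).round(3),np.degrees(np.arctan2(*(P[(i+1)%4]-P[i])[1::-1])).round(1)) for i in range(2)],b.round(1).tolist())
rect('tray',wood,(275,150,355,250),.014)
rect('crate',wood,(165,170,240,255),.07)
dark=(im.max(2)<60).astype(np.uint8)*255
rect('slate',dark,(370,170,470,280),.006)
for n,c,z in(('bad',(306,222),.024),('good',(325,177),.024),('handle',(317,197),.072),('tumbler',(247,147),.09),('cup',(378,151),.06),('lid',(255,260),.016),('spoonbowl',(369,243),.01),('spoonend',(377,284),.01),('tin',(495,184),.08),('funnel',(127,187),.085)): print(n,onz('top',c,z).round(3))
c1=cv2.resize(im[140:260,170:470],None,fx=2.6,fy=2.6,interpolation=2)
c2=cv2.resize(im[150:250,270:370],None,fx=6,fy=6,interpolation=2)
c3=cv2.resize(sc[180:260,270:370],None,fx=6,fy=6,interpolation=2)
cv2.imwrite('pics/c.png',np.hstack([cv2.resize(c2,(400,400)),cv2.resize(c3,(400,320)) if 0 else cv2.copyMakeBorder(cv2.resize(c3,(400,320)),0,80,0,0,0)]))
E
```

```text
tcp px (np.float64(579.2189403400139), np.float64(340.5650719748571)) (np.float64(92.9540981645853), np.float64(199.91041131880277))
tray c [ 0.5495 -0.0081  0.014 ] sides [(np.float64(0.239), np.float64(-23.9)), (np.float64(0.11), np.float64(-115.3))] [[282.3999938964844, 227.10000610351562], [314.8999938964844, 156.6999969482422], [347.29998779296875, 171.60000610351562], [314.79998779296875, 242.10000610351562]]
crate c [0.5027 0.3164 0.07  ] sides [(np.float64(0.18), np.float64(2.0)), (np.float64(0.155), np.float64(-91.3))] [[174.60000610351562, 241.8000030517578], [176.1999969482422, 179.8000030517578], [229.5, 181.10000610351562], [228.0, 243.10000610351562]]
slate c [ 0.477  -0.3199  0.006 ] sides [(np.float64(0.16), np.float64(-64.9)), (np.float64(0.238), np.float64(-157.6))] [[378.29998779296875, 198.60000610351562], [424.6000061035156, 177.1999969482422], [457.79998779296875, 248.8000030517578], [411.5, 270.29998779296875]]
bad [0.477 0.019 0.024]
good [ 0.615 -0.038  0.024]
handle [ 0.544 -0.013  0.072]
tumbler [0.688 0.19  0.09 ]
cup [ 0.686 -0.195  0.06 ]
lid [0.365 0.169 0.016]
spoonbowl [ 0.416 -0.17   0.01 ]
spoonend [ 0.296 -0.191  0.01 ]
tin [ 0.583 -0.528  0.08 ]
funnel [0.569 0.53  0.085]
```

View pics/c.png

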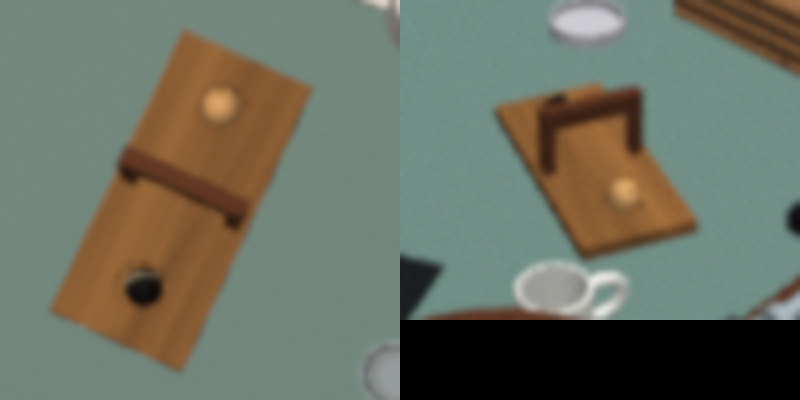

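The crop shows the bad nut at top-view pixel (305.7,221.7), the good nut at (325,176), and the bar's top middle at about (316.5,194.5). Sizes match: the tray measures 239x110 mm and the slate 238x160 mm.

```bash
cat >> h.py <<'E'
from scipy.spatial.transform import Rotation as Ro
def Rd(yaw):
    c,s=np.cos(np.radians(yaw)),np.sin(np.radians(yaw)); return np.array([[c,s,0],[s,-c,0],[0,0,-1.]])
def go(p,yaw):
    "shift (m) and turn (deg) in tool axes from the measured pose to p, yaw of tool x, tool down"
    s=manip.sense(); R=np.array(s['orientation'])
    print('t',round(s['clock'],2),'tcp',s['tool_pos'].round(4),'shift',(R.T@(np.array(p)-s['tool_pos'])).round(4),'turn',np.degrees(Ro.from_matrix(R.T@Rd(yaw)).as_rotvec()).round(1),'F',s['ft_force'].round(1),'w',round(s['width'],3),'q',s['joint_pos'].round(0))
E
python3 - <<'E'
from h import *
im=cv2.imread('pics/top0.png');hsv=cv2.cvtColor(im,cv2.COLOR_BGR2HSV)
def quad(m,roi,z,name):
    x0,y0,x1,y1=roi;k=np.zeros_like(m);k[y0:y1,x0:x1]=m[y0:y1,x0:x1]
    c=max(cv2.findContours(k,0,cv2.CHAIN_APPROX_NONE)[0],key=cv2.contourArea)
    W=np.array([onz('top',p[0],z)[:2] for p in c]).astype(np.float32)
    r=cv2.minAreaRect(W); print(name,r)
quad((im.max(2)<60).astype(np.uint8),(370,170,470,280),.006,'slate')
wood=((hsv[:,:,0]<20)&(hsv[:,:,1]>100)&(hsv[:,:,2]>40)).astype(np.uint8)
wood=cv2.morphologyEx(wood,3,np.ones((7,7)))
quad(wood,(275,150,355,250),.014,'tray')
k=(im[212:232,296:316].max(2)<60);v,u=np.nonzero(k);print('bad px',u.mean()+296,v.mean()+212,k.sum(),onz('top',(u.mean()+296,v.mean()+212),.024))
print('bar',onz('top',(316.5,194.5),.082)); print('bar tri',tri((318,204.5),(316.5,194.5)))
go([.478,.020,.2],155.7)
E
```

```text
slate ((0.47622251510620117, -0.3192138373851776), (0.2341071367263794, 0.1554478108882904), 23.45282554626465)
tray ((0.5492904186248779, -0.007954373955726624), (0.10865769535303116, 0.23808890581130981), 65.32554626464844)
bad px 305.7674418604651 222.18604651162792 43 [0.47689983 0.01946617 0.024     ]
bar [ 0.54985621 -0.01189264  0.082     ]
bar tri (array([ 0.55092119, -0.0099193 ,  0.08549562]), np.float64(0.005173862358682088))
t 0.1 tcp [ 0.1749 -0.6255  0.2327] shift [ 0.4658 -0.54    0.0335] turn [-1.000e-01 -1.000e-01 -1.401e+02] F [ 0.4 -0.1  0. ] w 1.003 q [72. 27. -1. 92.  0. 61. -3.]
```

```bash
python3 -m pendant '[{"tx":0.015,"ty":-0.017,"az":-5},{"tx":0.035,"ty":-0.040,"az":-11},{"tx":0.058,"ty":-0.067,"az":-17},{"tx":0.081,"ty":-0.094,"az":-23},{"tx":0.104,"ty":-0.121,"az":-29},{"tx":0.127,"ty":-0.148,"az":-35},{"tx":0.150,"ty":-0.175,"az":-41},{"tx":0.173,"ty":-0.202,"az":-47}]' && python3 -c "
from h import *
go([.479,.021,.2],155.3)"
```

```text
$[0]: bad value
```

```bash
python3 -m pendant '[{"tx":0.015,"ty":-0.017,"tz":0,"ax":0,"ay":0,"az":-5,"hand":0.07},{"tx":0.035,"ty":-0.040,"tz":0,"ax":0,"ay":0,"az":-11,"hand":0.07},{"tx":0.058,"ty":-0.067,"tz":0,"ax":0,"ay":0,"az":-17,"hand":0.07},{"tx":0.081,"ty":-0.094,"tz":0,"ax":0,"ay":0,"az":-23,"hand":0.07},{"tx":0.104,"ty":-0.121,"tz":0,"ax":0,"ay":0,"az":-29,"hand":0.07},{"tx":0.127,"ty":-0.148,"tz":0,"ax":0,"ay":0,"az":-35,"hand":0.07},{"tx":0.150,"ty":-0.175,"tz":0,"ax":0,"ay":0,"az":-41,"hand":0.07},{"tx":0.173,"ty":-0.202,"tz":0,"ax":0,"ay":0,"az":-47,"hand":0.07}]' && python3 -c "
from h import *
go([.479,.021,.2],155.3)"
```

```text
clock: 0.77
tool_pos: [0.2875, -0.383, 0.2334]
orientation: [[0.455, 0.89, -0.0], [0.89, -0.455, 0.0], [-0.0, -0.0, -1.0]]
ft_force: [0.8, -1.0, -0.3]
width: 0.759
finger_force: 0.0
t 0.77 tcp [ 0.2875 -0.383   0.2334] shift [ 0.4469 -0.0135  0.0333] turn [ -0.   -0.  -92.4] F [ 0.8 -1.  -0.3] w 0.759 q [ 63.  11. -16. 114.   4.  55.  18.]
```

```bash
python3 -m pendant '[{"tx":0.03,"ty":-0.001,"tz":0,"ax":0,"ay":0,"az":-6,"hand":0.07},{"tx":0.06,"ty":-0.002,"tz":0,"ax":0,"ay":0,"az":-12,"hand":0.07},{"tx":0.09,"ty":-0.003,"tz":0,"ax":0,"ay":0,"az":-18,"hand":0.07},{"tx":0.12,"ty":-0.004,"tz":0,"ax":0,"ay":0,"az":-24,"hand":0.07},{"tx":0.15,"ty":-0.005,"tz":0,"ax":0,"ay":0,"az":-30,"hand":0.07},{"tx":0.18,"ty":-0.006,"tz":0,"ax":0,"ay":0,"az":-36,"hand":0.07},{"tx":0.21,"ty":-0.007,"tz":0,"ax":0,"ay":0,"az":-42,"hand":0.07},{"tx":0.24,"ty":-0.008,"tz":0,"ax":0,"ay":0,"az":-48,"hand":0.07}]' && python3 -c "
from h import *
go([.479,.021,.2],155.3)"
```

```text
clock: 1.43
tool_pos: [0.3906, -0.1666, 0.2335]
orientation: [[-0.357, 0.934, -0.0], [0.934, 0.357, -0.0], [-0.0, -0.0, -1.0]]
ft_force: [1.0, -0.8, -0.9]
width: 0.76
finger_force: 0.0
t 1.43 tcp [ 0.3906 -0.1666  0.2335] shift [0.1438 0.1495 0.0334] turn [ -0.    0.  -44.4] F [ 1.  -0.8 -0.9] w 0.76 q [ 49.   7. -33. 120.   5.  54.  35.]
```

```bash
python3 -m pendant '[{"tx":0.022,"ty":0.023,"tz":0.005,"ax":0,"ay":0,"az":-6.5,"hand":0.07},{"tx":0.044,"ty":0.046,"tz":0.010,"ax":0,"ay":0,"az":-13,"hand":0.07},{"tx":0.066,"ty":0.069,"tz":0.015,"ax":0,"ay":0,"az":-19.5,"hand":0.07},{"tx":0.088,"ty":0.092,"tz":0.020,"ax":0,"ay":0,"az":-26,"hand":0.07},{"tx":0.110,"ty":0.115,"tz":0.025,"ax":0,"ay":0,"az":-32,"hand":0.07},{"tx":0.128,"ty":0.134,"tz":0.030,"ax":0,"ay":0,"az":-38,"hand":0.07},{"tx":0.140,"ty":0.145,"tz":0.033,"ax":0,"ay":0,"az":-43,"hand":0.07},{"tx":0.144,"ty":0.1495,"tz":0.0335,"ax":0,"ay":0,"az":-44.4,"hand":0.07}]' && python3 -c "
from h import *
go([.479,.021,.036],155.3)"
```

```text
clock: 2.1
tool_pos: [0.4798, 0.0223, 0.1994]
orientation: [[-0.909, 0.416, -0.001], [0.416, 0.909, 0.002], [0.002, 0.001, -1.0]]
ft_force: [-0.3, -0.4, 0.6]
width: 0.761
finger_force: 0.0
t 2.1 tcp [0.4798 0.0223 0.1994] shift [-1.000e-04 -1.700e-03  1.634e-01] turn [ 0.1 -0.1  0.1] F [-0.3 -0.4  0.6] w 0.761 q [ 32.  19. -45. 115.  17.  53.  44.]
```

```bash
python3 -m pendant '[{"tx":0,"ty":0,"tz":0.03,"ax":0,"ay":0,"az":0,"hand":0.07},{"tx":0,"ty":-0.001,"tz":0.06,"ax":0,"ay":0,"az":0,"hand":0.07},{"tx":0,"ty":-0.001,"tz":0.09,"ax":0,"ay":0,"az":0,"hand":0.07},{"tx":0,"ty":-0.001,"tz":0.115,"ax":0,"ay":0,"az":0,"hand":0.07},{"tx":0,"ty":-0.001,"tz":0.135,"ax":0,"ay":0,"az":0,"hand":0.07},{"tx":0,"ty":-0.001,"tz":0.15,"ax":0,"ay":0,"az":0,"hand":0.07},{"tx":0,"ty":-0.001,"tz":0.157,"ax":0,"ay":0,"az":0,"hand":0.07},{"tx":0,"ty":-0.001,"tz":0.161,"ax":0,"ay":0,"az":0,"hand":0.07}]' && python3 -c "
from h import *
go([.479,.021,.036],155.3)
im=snap('top','t1');sc=snap('scene','s1')
a=cv2.resize(im[140:260,250:370],(400,400),interpolation=2);b=cv2.resize(sc[140:260,260:380],(400,400),interpolation=2)
cv2.imwrite('pics/c1.png',np.hstack([a,b])[:,:,::-1])"
```

```text
clock: 2.77
tool_pos: [0.4786, 0.0177, 0.0382]
orientation: [[-0.906, 0.424, -0.002], [0.424, 0.906, -0.001], [0.001, -0.001, -1.0]]
ft_force: [0.4, 0.2, 0.8]
width: 0.762
finger_force: 0.0
t 2.77 tcp [0.4786 0.0177 0.0382] shift [0.001  0.0032 0.0022] turn [-0.1 -0.1 -0.4] F [0.4 0.2 0.8] w 0.762 q [ 21.  34. -33. 121.  32.  35.  30.]
```

View pics/c1.png

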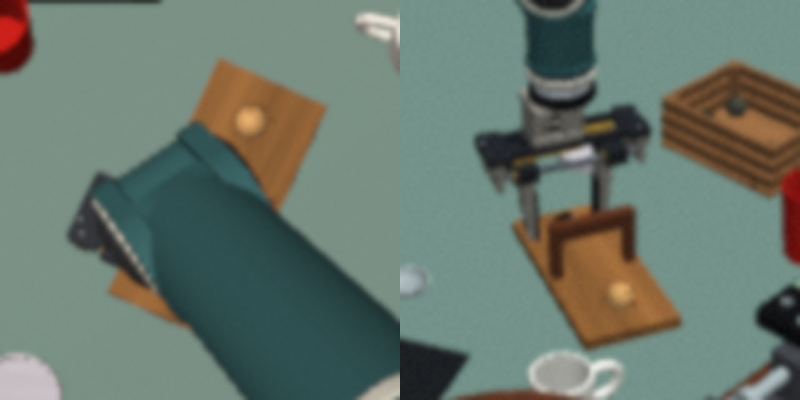

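The fingers straddle the bad nut behind the handle, with tips just above the board and the tray unmoved. Closing gently.

```bash
python3 -m pendant '[{"tx":0,"ty":0.002,"tz":0.001,"ax":0,"ay":0,"az":0,"hand":0.05},{"tx":0,"ty":0.003,"tz":0.001,"ax":0,"ay":0,"az":0,"hand":0.04},{"tx":0,"ty":0.003,"tz":0.001,"ax":0,"ay":0,"az":0,"hand":0.033},{"tx":0,"ty":0.003,"tz":0.001,"ax":0,"ay":0,"az":0,"hand":0.022},{"tx":0,"ty":0.003,"tz":0.001,"ax":0,"ay":0,"az":0,"hand":0.02},{"tx":0,"ty":0.003,"tz":0.001,"ax":0,"ay":0,"az":0,"hand":0.02},{"tx":0,"ty":0.003,"tz":0.001,"ax":0,"ay":0,"az":0,"hand":0.02},{"tx":0,"ty":0.003,"tz":0.001,"ax":0,"ay":0,"az":0,"hand":0.02}]' 8 && python3 -c "
from h import *
go([.503,.323,.2],155.3)"
```

```text
clock: 3.53
tool_pos: [0.4806, 0.0211, 0.0382]
orientation: [[-0.906, 0.422, 0.0], [0.422, 0.906, -0.0], [-0.0, -0.0, -1.0]]
ft_force: [-0.4, 0.5, 0.8]
width: 0.315
finger_force: 8.0
t 3.53 tcp [0.4806 0.0211 0.0382] shift [ 0.1071  0.2831 -0.1619] turn [-0.   0.  -0.3] F [-0.4  0.5  0.8] w 0.315 q [ 21.  34. -33. 120.  32.  35.  30.]
```

```bash
python3 -m pendant '[{"tx":0,"ty":0,"tz":-0.01,"ax":0,"ay":0,"az":0,"hand":0.02},{"tx":0,"ty":0,"tz":-0.03,"ax":0,"ay":0,"az":0,"hand":0.02},{"tx":0,"ty":0,"tz":-0.055,"ax":0,"ay":0,"az":0,"hand":0.02},{"tx":0,"ty":0,"tz":-0.085,"ax":0,"ay":0,"az":0,"hand":0.02},{"tx":0.005,"ty":0.015,"tz":-0.11,"ax":0,"ay":0,"az":0,"hand":0.02},{"tx":0.015,"ty":0.04,"tz":-0.125,"ax":0,"ay":0,"az":0,"hand":0.02},{"tx":0.026,"ty":0.07,"tz":-0.13,"ax":0,"ay":0,"az":0,"hand":0.02},{"tx":0.038,"ty":0.1,"tz":-0.13,"ax":0,"ay":0,"az":0,"hand":0.02}]' && python3 -c "
from h import *
go([.503,.323,.16],155.3)"
```

```text
clock: 4.2
tool_pos: [0.4896, 0.1287, 0.1707]
orientation: [[-0.906, 0.424, 0.004], [0.424, 0.906, -0.0], [-0.004, 0.002, -1.0]]
ft_force: [1.3, 0.7, 0.7]
width: 0.32
finger_force: 8.0
t 4.2 tcp [0.4896 0.1287 0.1707] shift [0.0703 0.1817 0.0107] turn [ 0.1  0.2 -0.4] F [1.3 0.7 0.7] w 0.32 q [ 17.  24. -44. 113.  22.  51.  27.]
```

```bash
python3 -m pendant '[{"tx":0.012,"ty":0.03,"tz":0,"ax":0,"ay":0,"az":0,"hand":0.02},{"tx":0.023,"ty":0.06,"tz":0,"ax":0,"ay":0,"az":0,"hand":0.02},{"tx":0.035,"ty":0.09,"tz":0,"ax":0,"ay":0,"az":0,"hand":0.02},{"tx":0.046,"ty":0.12,"tz":0,"ax":0,"ay":0,"az":0,"hand":0.02},{"tx":0.057,"ty":0.145,"tz":0,"ax":0,"ay":0,"az":0,"hand":0.02},{"tx":0.065,"ty":0.165,"tz":0,"ax":0,"ay":0,"az":0,"hand":0.02},{"tx":0.069,"ty":0.178,"tz":0.003,"ax":0,"ay":0,"az":0,"hand":0.02},{"tx":0.07,"ty":0.182,"tz":0.008,"ax":0,"ay":0,"az":0,"hand":0.02}]' && python3 -c "
from h import *
go([.503,.323,.06],155.3)"
```

```text
clock: 4.87
tool_pos: [0.5011, 0.3257, 0.1611]
orientation: [[-0.908, 0.419, 0.001], [0.419, 0.908, 0.003], [0.0, 0.003, -1.0]]
ft_force: [0.3, -0.0, 0.5]
width: 0.321
finger_force: 8.0
t 4.87 tcp [0.5011 0.3257 0.1611] shift [-0.0029 -0.002   0.1011] turn [ 0.2 -0.  -0.1] F [ 0.3 -0.   0.5] w 0.321 q [ -6.  33. -41. 101.  26.  55.   8.]
```

```bash
python3 -c "
from h import *
im=snap('top','t2');sc=snap('scene','s2')
a=cv2.resize(im[140:260,140:260],(400,400),interpolation=2);b=cv2.resize(sc[110:230,310:430],(400,400),interpolation=2)
cv2.imwrite('pics/c2.png',np.hstack([a,b])[:,:,::-1])"
```

```text
(no output)
```

View pics/c2.png

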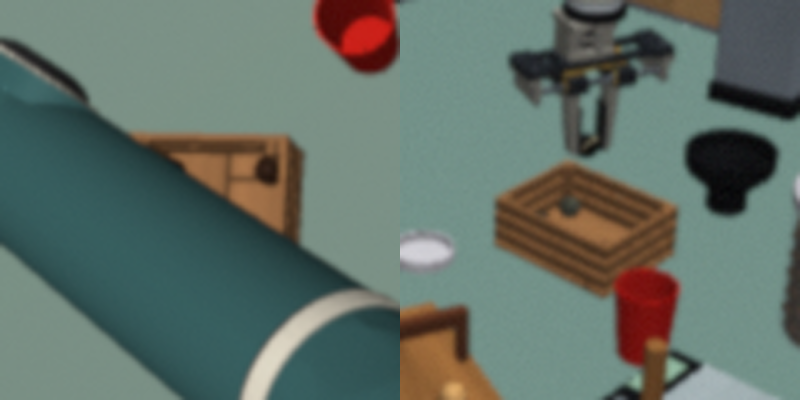

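The gripper is above the crate's middle with the nut between its tips. Lowering into the crate, then opening.

```bash
python3 -m pendant '[{"tx":-0.001,"ty":-0.001,"tz":0.015,"ax":0,"ay":0,"az":0,"hand":0.02},{"tx":-0.003,"ty":-0.002,"tz":0.035,"ax":0,"ay":0,"az":0,"hand":0.02},{"tx":-0.003,"ty":-0.002,"tz":0.055,"ax":0,"ay":0,"az":0,"hand":0.02},{"tx":-0.003,"ty":-0.002,"tz":0.075,"ax":0,"ay":0,"az":0,"hand":0.02},{"tx":-0.003,"ty":-0.002,"tz":0.092,"ax":0,"ay":0,"az":0,"hand":0.02},{"tx":-0.003,"ty":-0.002,"tz":0.1,"ax":0,"ay":0,"az":0,"hand":0.02},{"tx":-0.003,"ty":-0.002,"tz":0.105,"ax":0,"ay":0,"az":0,"hand":0.02},{"tx":-0.003,"ty":-0.002,"tz":0.105,"ax":0,"ay":0,"az":0,"hand":0.02}]' && python3 -m pendant '[{"tx":0,"ty":0,"tz":0,"ax":0,"ay":0,"az":0,"hand":0.035},{"tx":0,"ty":0,"tz":0,"ax":0,"ay":0,"az":0,"hand":0.045},{"tx":0,"ty":0,"tz":0,"ax":0,"ay":0,"az":0,"hand":0.05},{"tx":0,"ty":0,"tz":0,"ax":0,"ay":0,"az":0,"hand":0.05},{"tx":0,"ty":0,"tz":0,"ax":0,"ay":0,"az":0,"hand":0.05},{"tx":0,"ty":0,"tz":-0.02,"ax":0,"ay":0,"az":0,"hand":0.05},{"tx":0,"ty":0,"tz":-0.05,"ax":0,"ay":0,"az":0,"hand":0.05},{"tx":0,"ty":0,"tz":-0.085,"ax":0,"ay":0,"az":0,"hand":0.05}]' && python3 -c "
from h import *
go([.5497,-.009,.18],65.3)"
```

```text
clock: 5.63
tool_pos: [0.5036, 0.3182, 0.0546]
orientation: [[-0.906, 0.423, -0.001], [0.423, 0.906, -0.001], [0.0, -0.001, -1.0]]
ft_force: [0.6, 0.4, 0.4]
width: 0.316
finger_force: 8.0
clock: 6.3
tool_pos: [0.5025, 0.3186, 0.1396]
orientation: [[-0.907, 0.422, -0.003], [0.422, 0.907, -0.002], [0.002, -0.003, -1.0]]
ft_force: [0.8, 0.8, 0.3]
width: 0.541
finger_force: 0.0
t 6.3 tcp [0.5025 0.3186 0.1396] shift [-0.1809 -0.2773 -0.04  ] turn [-0.2  0.  89.8] F [0.8 0.8 0.3] w 0.541 q [ -6.  35. -40. 102.  27.  54.   7.]
```

```bash
python3 -m pendant '[{"tx":-0.008,"ty":-0.012,"tz":-0.02,"ax":0,"ay":0,"az":5,"hand":0.06},{"tx":-0.02,"ty":-0.031,"tz":-0.035,"ax":0,"ay":0,"az":11,"hand":0.06},{"tx":-0.035,"ty":-0.053,"tz":-0.04,"ax":0,"ay":0,"az":17,"hand":0.06},{"tx":-0.05,"ty":-0.076,"tz":-0.04,"ax":0,"ay":0,"az":23,"hand":0.06},{"tx":-0.065,"ty":-0.099,"tz":-0.04,"ax":0,"ay":0,"az":29,"hand":0.06},{"tx":-0.08,"ty":-0.122,"tz":-0.04,"ax":0,"ay":0,"az":35,"hand":0.06},{"tx":-0.095,"ty":-0.145,"tz":-0.04,"ax":0,"ay":0,"az":41,"hand":0.06},{"tx":-0.11,"ty":-0.168,"tz":-0.04,"ax":0,"ay":0,"az":47,"hand":0.06}]' && python3 -c "
from h import *
go([.5497,-.009,.18],65.3)
im=snap('top','t3'); cv2.imwrite('pics/c3.png',cv2.resize(im[140:260,140:380],(800,400),interpolation=2)[:,:,::-1])"
```

```text
clock: 6.97
tool_pos: [0.5324, 0.1194, 0.1805]
orientation: [[-0.305, 0.952, 0.001], [0.952, 0.305, -0.0], [-0.0, 0.001, -1.0]]
ft_force: [1.0, 0.2, -0.4]
width: 0.654
finger_force: 0.0
t 6.97 tcp [0.5324 0.1194 0.1805] shift [-0.1275 -0.0227  0.0005] turn [ 0.   0.  42.4] F [ 1.   0.2 -0.4] w 0.654 q [  9.  24. -31. 108.  16.  52. -12.]
```

View pics/c3.png

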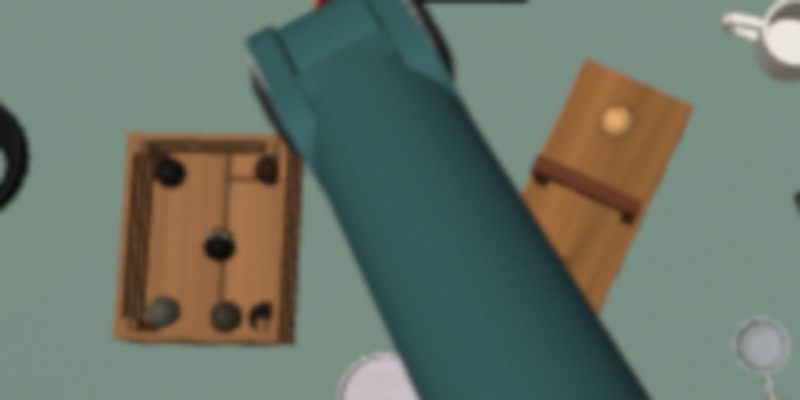

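The bad nut lies in the crate's middle at crop (219,245). The tray is unmoved, with the bar's middle at about (586,187), and the good nut is in its well. Moving over the handle.

```bash
python3 -m pendant '[{"tx":-0.022,"ty":-0.004,"tz":0,"ax":0,"ay":0,"az":6,"hand":0.06},{"tx":-0.044,"ty":-0.008,"tz":0,"ax":0,"ay":0,"az":13,"hand":0.06},{"tx":-0.066,"ty":-0.012,"tz":0,"ax":0,"ay":0,"az":20,"hand":0.06},{"tx":-0.086,"ty":-0.016,"tz":0,"ax":0,"ay":0,"az":27,"hand":0.06},{"tx":-0.104,"ty":-0.019,"tz":0,"ax":0,"ay":0,"az":34,"hand":0.06},{"tx":-0.118,"ty":-0.021,"tz":0,"ax":0,"ay":0,"az":39,"hand":0.06},{"tx":-0.125,"ty":-0.022,"tz":0,"ax":0,"ay":0,"az":42,"hand":0.06},{"tx":-0.1275,"ty":-0.0227,"tz":0,"ax":0,"ay":0,"az":42.4,"hand":0.06}]' && python3 -c "
from h import *
go([.5495,-.0085,.07],65.3)
"
```

```text
clock: 7.68
tool_pos: [0.5505, -0.0091, 0.1802]
orientation: [[0.415, 0.91, 0.0], [0.91, -0.415, -0.001], [-0.001, 0.001, -1.0]]
ft_force: [0.7, 0.7, -0.5]
width: 0.655
finger_force: 0.0
t 7.68 tcp [ 0.5505 -0.0091  0.1802] shift [ 0.0002 -0.0012  0.1102] turn [0.  0.  0.1] F [ 0.7  0.7 -0.5] w 0.655 q [ 14.  23. -20. 108.  10.  51. -36.]
```

```bash
python3 -m pendant '[{"tx":0,"ty":-0.001,"tz":0.02,"ax":0,"ay":0,"az":0,"hand":0.06},{"tx":0,"ty":-0.001,"tz":0.04,"ax":0,"ay":0,"az":0,"hand":0.06},{"tx":0,"ty":-0.001,"tz":0.06,"ax":0,"ay":0,"az":0,"hand":0.06},{"tx":0,"ty":-0.001,"tz":0.08,"ax":0,"ay":0,"az":0,"hand":0.06},{"tx":0,"ty":-0.001,"tz":0.095,"ax":0,"ay":0,"az":0,"hand":0.06},{"tx":0,"ty":-0.001,"tz":0.105,"ax":0,"ay":0,"az":0,"hand":0.06},{"tx":0,"ty":-0.001,"tz":0.109,"ax":0,"ay":0,"az":0,"hand":0.06},{"tx":0,"ty":-0.001,"tz":0.11,"ax":0,"ay":0,"az":0,"hand":0.06}]' && python3 -c "
from h import *
go([.5495,-.0085,.07],65.3)
sc=snap('scene','s4');im=snap('top','t4')
a=cv2.resize(im[140:260,250:370],(400,400),interpolation=2);b=cv2.resize(sc[160:260,270:370],(400,400),interpolation=2)
cv2.imwrite('pics/c4.png',np.hstack([a,b])[:,:,::-1])"
```

```text
clock: 8.35
tool_pos: [0.5491, -0.0067, 0.0696]
orientation: [[0.411, 0.911, -0.001], [0.911, -0.411, 0.0], [-0.0, -0.001, -1.0]]
ft_force: [-0.3, 0.4, 0.1]
width: 0.654
finger_force: 0.0
t 8.35 tcp [ 0.5491 -0.0067  0.0696] shift [-0.0015  0.0012 -0.0004] turn [-0.1  0.   0.4] F [-0.3  0.4  0.1] w 0.654 q [ 11.  32. -17. 112.  14.  39. -40.]
```

View pics/c4.png

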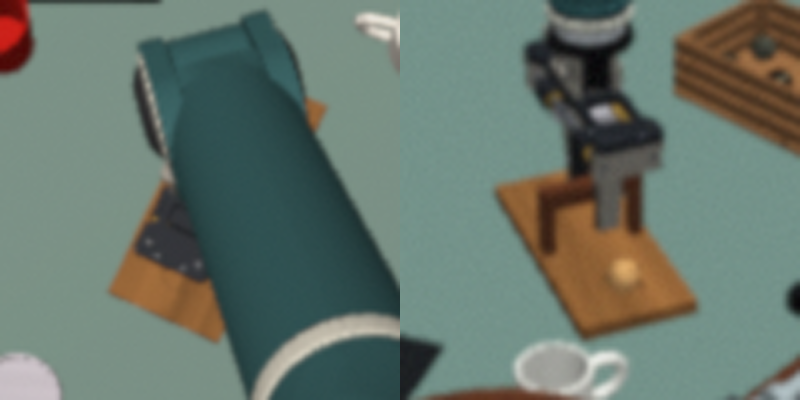

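The fingers straddle the bar near its middle, the good nut is in place, and the finger sits slightly to the tray's +y side. I'll nudge it and close slowly.

```bash
python3 -m pendant '[{"tx":-0.001,"ty":0.001,"tz":0,"ax":0,"ay":0,"az":0.3,"hand":0.055},{"tx":-0.002,"ty":0.001,"tz":0,"ax":0,"ay":0,"az":0.4,"hand":0.048},{"tx":-0.003,"ty":0.001,"tz":0,"ax":0,"ay":0,"az":0.4,"hand":0.04},{"tx":-0.003,"ty":0.001,"tz":0,"ax":0,"ay":0,"az":0.4,"hand":0.032},{"tx":-0.003,"ty":0.001,"tz":0,"ax":0,"ay":0,"az":0.4,"hand":0.026},{"tx":-0.003,"ty":0.001,"tz":0,"ax":0,"ay":0,"az":0.4,"hand":0.021},{"tx":-0.003,"ty":0.001,"tz":0,"ax":0,"ay":0,"az":0.4,"hand":0.018},{"tx":-0.003,"ty":0.001,"tz":0,"ax":0,"ay":0,"az":0.4,"hand":0.016}]' 5 && python3 -m pendant '[{"tx":0,"ty":0,"tz":0,"ax":0,"ay":0,"az":0,"hand":0.014},{"tx":0,"ty":0,"tz":0,"ax":0,"ay":0,"az":0,"hand":0.012},{"tx":0,"ty":0,"tz":0,"ax":0,"ay":0,"az":0,"hand":0.01},{"tx":0,"ty":0,"tz":0,"ax":0,"ay":0,"az":0,"hand":0.01},{"tx":0,"ty":0,"tz":0,"ax":0,"ay":0,"az":0,"hand":0.01},{"tx":0,"ty":0,"tz":0,"ax":0,"ay":0,"az":0,"hand":0.01},{"tx":0,"ty":0,"tz":0,"ax":0,"ay":0,"az":0,"hand":0.01},{"tx":0,"ty":0,"tz":0,"ax":0,"ay":0,"az":0,"hand":0.01}]' 5 && python3 -m pendant '[{"tx":0,"ty":0,"tz":0,"ax":0,"ay":0,"az":0,"hand":0.005},{"tx":0,"ty":0,"tz":0,"ax":0,"ay":0,"az":0,"hand":0.005},{"tx":0,"ty":0,"tz":0,"ax":0,"ay":0,"az":0,"hand":0.005},{"tx":0,"ty":0,"tz":0,"ax":0,"ay":0,"az":0,"hand":0.005},{"tx":0,"ty":0,"tz":0,"ax":0,"ay":0,"az":0,"hand":0.005},{"tx":0,"ty":0,"tz":0,"ax":0,"ay":0,"az":0,"hand":0.005},{"tx":0,"ty":0,"tz":0,"ax":0,"ay":0,"az":0,"hand":0.005},{"tx":0,"ty":0,"tz":0,"ax":0,"ay":0,"az":0,"hand":0.005}]' 35 && python3 -c "
from h import *
go([.5495,-.0085,.18],65.3)"
```

```text
clock: 9.12
tool_pos: [0.5487, -0.0102, 0.0701]
orientation: [[0.419, 0.908, -0.001], [0.908, -0.419, 0.0], [-0.0, -0.001, -1.0]]
ft_force: [-0.2, 0.3, 1.0]
width: 0.179
finger_force: 0.5
clock: 9.78
tool_pos: [0.5491, -0.0104, 0.0699]
orientation: [[0.419, 0.908, 0.0], [0.908, -0.419, -0.0], [0.0, 0.0, -1.0]]
ft_force: [-2.2, 1.1, -1.5]
width: 0.148
finger_force: 5.0
clock: 10.45
tool_pos: [0.5489, -0.0105, 0.07]
orientation: [[0.419, 0.908, -0.0], [0.908, -0.419, -0.0], [-0.0, -0.0, -1.0]]
ft_force: [-0.0, -0.2, -2.6]
width: 0.152
finger_force: 35.0
t 10.45 tcp [ 0.5489 -0.0105  0.07  ] shift [ 0.002  -0.0003 -0.11  ] turn [-0.   0.  -0.1] F [-0.  -0.2 -2.6] w 0.152 q [ 11.  32. -17. 112.  14.  39. -40.]
```

```bash
python3 -m pendant '[{"tx":0,"ty":0,"tz":-0.001,"ax":0,"ay":0,"az":0,"hand":0.005},{"tx":0,"ty":0,"tz":-0.003,"ax":0,"ay":0,"az":0,"hand":0.005},{"tx":0,"ty":0,"tz":-0.007,"ax":0,"ay":0,"az":0,"hand":0.005},{"tx":0,"ty":0,"tz":-0.012,"ax":0,"ay":0,"az":0,"hand":0.005},{"tx":0,"ty":0,"tz":-0.018,"ax":0,"ay":0,"az":0,"hand":0.005},{"tx":0,"ty":0,"tz":-0.025,"ax":0,"ay":0,"az":0,"hand":0.005},{"tx":0,"ty":0,"tz":-0.032,"ax":0,"ay":0,"az":0,"hand":0.005},{"tx":0,"ty":0,"tz":-0.039,"ax":0,"ay":0,"az":0,"hand":0.005}]' && python3 -m pendant '[{"tx":0,"ty":0,"tz":-0.007,"ax":0,"ay":0,"az":0,"hand":0.005},{"tx":0,"ty":0,"tz":-0.015,"ax":0,"ay":0,"az":0,"hand":0.005},{"tx":0,"ty":0,"tz":-0.025,"ax":0,"ay":0,"az":0,"hand":0.005},{"tx":0,"ty":0,"tz":-0.036,"ax":0,"ay":0,"az":0,"hand":0.005},{"tx":0,"ty":0,"tz":-0.047,"ax":0,"ay":0,"az":0,"hand":0.005},{"tx":0,"ty":0,"tz":-0.056,"ax":0,"ay":0,"az":0,"hand":0.005},{"tx":0,"ty":0,"tz":-0.063,"ax":0,"ay":0,"az":0,"hand":0.005},{"tx":0,"ty":0,"tz":-0.067,"ax":0,"ay":0,"az":0,"hand":0.005}]' && python3 -c "
from h import *
go([.476,-.319,.177],113.5)
sc=snap('scene','s5');im=snap('top','t5')
a=cv2.resize(im[140:260,250:370],(400,400),interpolation=2);b=cv2.resize(sc[140:260,270:390],(400,400),interpolation=2)
cv2.imwrite('pics/c5.png',np.hstack([a,b])[:,:,::-1])"
```

```text
clock: 11.12
tool_pos: [0.5492, -0.0104, 0.1101]
orientation: [[0.419, 0.908, 0.001], [0.908, -0.419, -0.0], [0.0, 0.001, -1.0]]
ft_force: [-0.5, 0.1, -2.4]
width: 0.151
finger_force: 35.0
clock: 11.78
tool_pos: [0.5495, -0.0104, 0.1775]
orientation: [[0.419, 0.908, 0.002], [0.908, -0.419, -0.0], [0.001, 0.001, -1.0]]
ft_force: [0.1, -1.0, -2.9]
width: 0.149
finger_force: 35.0
t 11.78 tcp [ 0.5495 -0.0104  0.1775] shift [-0.311   0.0626  0.0004] turn [  0.1   0.  -48.3] F [ 0.1 -1.  -2.9] w 0.149 q [ 14.  23. -20. 108.  10.  51. -36.]
```

View pics/c5.png

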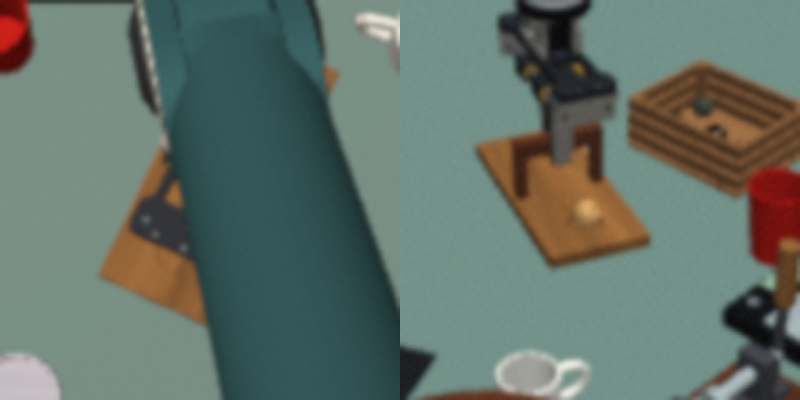

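Lifted level, with the good nut still in its well at (588,212). Carrying it smoothly.

```bash
python3 -m pendant '[{"tx":-0.001,"ty":0,"tz":0,"ax":0,"ay":0,"az":-0.2,"hand":0.005},{"tx":-0.003,"ty":0.001,"tz":0,"ax":0,"ay":0,"az":-0.5,"hand":0.005},{"tx":-0.006,"ty":0.001,"tz":0,"ax":0,"ay":0,"az":-0.9,"hand":0.005},{"tx":-0.010,"ty":0.002,"tz":0,"ax":0,"ay":0,"az":-1.5,"hand":0.005},{"tx":-0.015,"ty":0.003,"tz":0,"ax":0,"ay":0,"az":-2.3,"hand":0.005},{"tx":-0.021,"ty":0.004,"tz":0,"ax":0,"ay":0,"az":-3.2,"hand":0.005},{"tx":-0.028,"ty":0.0055,"tz":0,"ax":0,"ay":0,"az":-4.3,"hand":0.005},{"tx":-0.036,"ty":0.007,"tz":0,"ax":0,"ay":0,"az":-5.5,"hand":0.005}]' && python3 -c "
from h import *
go([.476,-.319,.177],113.5)"
```

```text
clock: 12.55
tool_pos: [0.5401, -0.0466, 0.1759]
orientation: [[0.328, 0.945, -0.0], [0.945, -0.328, -0.0], [-0.0, -0.0, -1.0]]
ft_force: [0.8, 0.3, -2.8]
width: 0.151
finger_force: 35.0
t 12.55 tcp [ 0.5401 -0.0466  0.1759] shift [-0.2783  0.0289 -0.0011] turn [ -0.    0.  -42.7] F [ 0.8  0.3 -2.8] w 0.151 q [ 18.  22. -21. 109.  10.  51. -27.]
```

```bash
python3 -m pendant '[{"tx":-0.009,"ty":0.001,"tz":0,"ax":0,"ay":0,"az":-1.4,"hand":0.005},{"tx":-0.019,"ty":0.002,"tz":0,"ax":0,"ay":0,"az":-2.9,"hand":0.005},{"tx":-0.030,"ty":0.003,"tz":0,"ax":0,"ay":0,"az":-4.6,"hand":0.005},{"tx":-0.042,"ty":0.004,"tz":0,"ax":0,"ay":0,"az":-6.4,"hand":0.005},{"tx":-0.054,"ty":0.0055,"tz":0,"ax":0,"ay":0,"az":-8.2,"hand":0.005},{"tx":-0.067,"ty":0.007,"tz":0,"ax":0,"ay":0,"az":-10.2,"hand":0.005},{"tx":-0.080,"ty":0.008,"tz":0,"ax":0,"ay":0,"az":-12.2,"hand":0.005},{"tx":-0.093,"ty":0.0095,"tz":0,"ax":0,"ay":0,"az":-14.2,"hand":0.005}]' && python3 -c "
from h import *
go([.476,-.319,.177],113.5)"
```

```text
clock: 13.22
tool_pos: [0.518, -0.1381, 0.1759]
orientation: [[0.086, 0.996, -0.0], [0.996, -0.086, -0.0], [-0.0, -0.0, -1.0]]
ft_force: [0.0, -0.0, -2.2]
width: 0.152
finger_force: 35.0
t 13.22 tcp [ 0.518  -0.1381  0.1759] shift [-0.1839 -0.0262 -0.001 ] turn [ -0.    0.  -28.5] F [ 0.  -0.  -2.2] w 0.152 q [ 30.  22. -22. 110.  11.  50.  -3.]
```

```bash
python3 -m pendant '[{"tx":-0.013,"ty":-0.002,"tz":0,"ax":0,"ay":0,"az":-2,"hand":0.005},{"tx":-0.026,"ty":-0.0035,"tz":0,"ax":0,"ay":0,"az":-4,"hand":0.005},{"tx":-0.039,"ty":-0.0055,"tz":0,"ax":0,"ay":0,"az":-6,"hand":0.005},{"tx":-0.052,"ty":-0.0075,"tz":0,"ax":0,"ay":0,"az":-8,"hand":0.005},{"tx":-0.065,"ty":-0.009,"tz":0,"ax":0,"ay":0,"az":-10,"hand":0.005},{"tx":-0.078,"ty":-0.011,"tz":0,"ax":0,"ay":0,"az":-12,"hand":0.005},{"tx":-0.090,"ty":-0.013,"tz":0,"ax":0,"ay":0,"az":-13.9,"hand":0.005},{"tx":-0.102,"ty":-0.0145,"tz":0,"ax":0,"ay":0,"az":-15.8,"hand":0.005}]' && python3 -c "
from h import *
go([.476,-.319,.177],113.5)"
```

```text
clock: 13.88
tool_pos: [0.4943, -0.2385, 0.1759]
orientation: [[-0.188, 0.982, -0.001], [0.982, 0.188, -0.0], [-0.0, -0.001, -1.0]]
ft_force: [-0.2, 0.4, -3.0]
width: 0.15
finger_force: 35.0
t 13.88 tcp [ 0.4943 -0.2385  0.1759] shift [-0.0756 -0.0331 -0.0011] turn [ -0.   -0.  -12.7] F [-0.2  0.4 -3. ] w 0.15 q [ 41.  23. -24. 108.  12.  51.  23.]
```

```bash
python3 -m pendant '[{"tx":-0.010,"ty":-0.0045,"tz":0,"ax":0,"ay":0,"az":-1.7,"hand":0.005},{"tx":-0.0195,"ty":-0.0085,"tz":0,"ax":0,"ay":0,"az":-3.2,"hand":0.005},{"tx":-0.028,"ty":-0.012,"tz":0,"ax":0,"ay":0,"az":-4.6,"hand":0.005},{"tx":-0.0355,"ty":-0.0155,"tz":0,"ax":0,"ay":0,"az":-5.9,"hand":0.005},{"tx":-0.0425,"ty":-0.0185,"tz":0,"ax":0,"ay":0,"az":-7.1,"hand":0.005},{"tx":-0.049,"ty":-0.0215,"tz":0,"ax":0,"ay":0,"az":-8.2,"hand":0.005},{"tx":-0.055,"ty":-0.024,"tz":0,"ax":0,"ay":0,"az":-9.2,"hand":0.005},{"tx":-0.060,"ty":-0.0265,"tz":0,"ax":0,"ay":0,"az":-10.1,"hand":0.005}]' && python3 -c "
from h import *
go([.476,-.319,.177],113.5)"
```

```text
clock: 14.55
tool_pos: [0.4796, -0.3022, 0.1759]
orientation: [[-0.356, 0.934, -0.0], [0.934, 0.356, -0.0], [0.0, -0.0, -1.0]]
ft_force: [0.1, -0.4, -3.4]
width: 0.147
finger_force: 35.0
t 14.55 tcp [ 0.4796 -0.3022  0.1759] shift [-0.0144 -0.0093 -0.0011] turn [-0.  -0.  -2.6] F [ 0.1 -0.4 -3.4] w 0.147 q [ 48.  25. -24. 105.  13.  52.  39.]
```

```bash
python3 -m pendant '[{"tx":-0.004,"ty":-0.0025,"tz":0,"ax":0,"ay":0,"az":-0.8,"hand":0.005},{"tx":-0.0075,"ty":-0.0045,"tz":0,"ax":0,"ay":0,"az":-1.5,"hand":0.005},{"tx":-0.0105,"ty":-0.0065,"tz":0,"ax":0,"ay":0,"az":-2,"hand":0.005},{"tx":-0.0125,"ty":-0.008,"tz":0,"ax":0,"ay":0,"az":-2.4,"hand":0.005},{"tx":-0.014,"ty":-0.009,"tz":-0.001,"ax":0,"ay":0,"az":-2.6,"hand":0.005},{"tx":-0.0145,"ty":-0.0095,"tz":-0.001,"ax":0,"ay":0,"az":-2.6,"hand":0.005},{"tx":-0.0145,"ty":-0.0095,"tz":-0.001,"ax":0,"ay":0,"az":-2.6,"hand":0.005},{"tx":-0.0145,"ty":-0.0095,"tz":-0.001,"ax":0,"ay":0,"az":-2.6,"hand":0.005}]' && python3 -m pendant '[{"tx":0,"ty":0,"tz":0,"ax":0,"ay":0,"az":0,"hand":0.005},{"tx":0,"ty":0,"tz":0,"ax":0,"ay":0,"az":0,"hand":0.005},{"tx":0,"ty":0,"tz":0,"ax":0,"ay":0,"az":0,"hand":0.005},{"tx":0,"ty":0,"tz":0,"ax":0,"ay":0,"az":0,"hand":0.005},{"tx":0,"ty":0,"tz":0,"ax":0,"ay":0,"az":0,"hand":0.005},{"tx":0,"ty":0,"tz":0,"ax":0,"ay":0,"az":0,"hand":0.005},{"tx":0,"ty":0,"tz":0,"ax":0,"ay":0,"az":0,"hand":0.005},{"tx":0,"ty":0,"tz":0,"ax":0,"ay":0,"az":0,"hand":0.005}]' && python3 -c "
from h import *
go([.476,-.319,.177],113.5); print(manip.sense()['joint_velocities'].round(2))
sc=snap('scene','s6');im=snap('top','t6')
a=cv2.resize(im[140:300,350:510],(400,400),interpolation=2);b=cv2.resize(sc[140:300,160:320],(400,400),interpolation=2)
cv2.imwrite('pics/c6.png',np.hstack([a,b])[:,:,::-1])"
```

```text
clock: 15.22
tool_pos: [0.4766, -0.3178, 0.1771]
orientation: [[-0.398, 0.917, 0.0], [0.917, 0.398, 0.0], [-0.0, 0.0, -1.0]]
ft_force: [-0.0, 1.0, -2.5]
width: 0.151
finger_force: 35.0
clock: 15.88
tool_pos: [0.4765, -0.3181, 0.1771]
orientation: [[-0.398, 0.918, -0.0], [0.918, 0.398, -0.0], [-0.0, -0.0, -1.0]]
ft_force: [0.7, -0.0, -3.5]
width: 0.147
finger_force: 35.0
t 15.88 tcp [ 0.4765 -0.3181  0.1771] shift [-0.0007 -0.0008  0.0001] turn [-0.   0.  -0.1] F [ 0.7 -0.  -3.5] w 0.147 q [ 50.  26. -25. 104.  13.  53.  43.]
[ 0.06 -0.02 -0.1  -0.03 -0.06 -0.08  0.04]
```

View pics/c6.png

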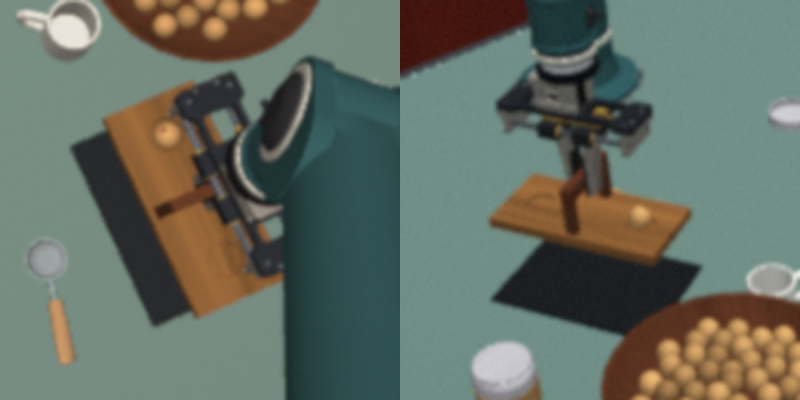

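The tray is held level and still, parallel to the slate above its middle. The good nut is in its well at crop (165,133) in the top half and (640,215) in the scene half. The cup and spoon are where they were.

```bash
python3 -c "
from station import manip
print(manip.close_job())"
```

```text
the job is handed in; nothing more can be done
None
```

The job is handed in at about 16 s: the bad nut is in the middle of the reject crate, and the arm is holding the tray still and level, lengthwise along the slate, its underside about 10 cm above the middle, with the good nut still in its well.

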